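# Shut and latch the fume extractor's filter hatch

### The job

The candle workshop's bench fume extractor has a fresh filter in it. Swing its blue hatch down until it lies fully shut, then turn the black wing knob clockwise (seen from above) all the way to its stop, so that the tongue under the hatch is locked behind the frame edge. Leave the two candles and the old filter around the machine where they are.

Things in the scene. Friction and masses are not known exactly. Their poses are not given: they have to be found in the camera images.
- extractor: Fixed fume extractor: light grey steel housing, 320 (x) by 300 (y) by 160 mm high, with a hatch opening in its flat top deck that shows a white pleated filter. Origin: centre of its underside; x runs from the louvred front (robot side) to the pipe spigot at the rear, z up. Deck rear: switch and gauge, up to 10 mm high. The frame edge is the deck's front rim, a 5 mm flange.
- hatch (a joint): Angle of the blue steel hatch, 200 mm from hinge to free edge, 220 mm wide, 12 mm thick. 0 = fully shut, top face 15 mm above the deck; grows as the front edge rises. Starts part open, 0.5 to 1.05. Stiff hinges hold it at any angle: it does not fall shut. It takes 0.1 to 0.7 N m to close (under 10 N pressed near the free edge); press it down onto its stop.
- hatch_hinge (a point): Middle of the hatch's hinge line, which runs along the extractor's y at the hatch's rear edge, at the level of the hatch's underside: extractor frame (90, 0, 163) mm. Does not move with the hatch.
- hatch_edge (a point): Middle of the hatch's front free edge, on its top (outer) face; it moves with the hatch. Its frame turns with the hatch: z is the normal of the outer face, x along the hatch from the free edge to the hinge, y along the hinge line.
- latch (a joint): Turn of the wing knob: 0 = unlocked, wing along the hatch's free edge; 1.571 = locked, at its stop, wing square to that edge. Grows clockwise seen from above. Starts at 0 to 0.3; stiff (0.15 N m), stays as left. The tongue under the hatch, 52 mm long, in line with the wing's white-marked half, cannot pass the frame edge once turned out: shut the hatch first.
- wing_knob (a point): Centre of the black wing, on the knob's axis, 18 mm above the hatch's outer face, 42 mm from the free edge, midway across. Wing 76 mm long, 12 mm thick, 6 to 30 mm above the hatch; hub 27 mm across. Frame: z along the axis, away from the hatch; -y to the white-marked end, which starts on the extractor's -y side and ends, locked, towards the robot, over a yellow mark.
- candle_a: Bystander: amber glass candle jar with white wax, 74 mm across, 78 mm high, beside the extractor. Origin: centre of its underside.
- candle_b: Bystander: another such candle jar, near the extractor's front left corner. Origin: centre of its underside.
- old_filter: Bystander: spent pleated panel filter in a cardboard frame, 165 by 185 by 28 mm, lying on the bench beside the extractor. Origin: centre of its underside.

How it is judged:
By the outcome, as a careful person would: the job done as asked, in the order asked, and still so for the second after the job is handed in, with the robot touching nothing.
It also fails if it takes over 45 s, if anything falls off the work surface, if the arm or the gripper's body presses on something with over 40 N, if the wrist force passes 120 N, or if a joint passes its speed limit or range.

### The arm

A 7-joint arm with a two-finger parallel gripper is mounted at the origin on the work surface. World frame = base frame: x ahead of the robot, y to its left, z up, the work surface at z = 0. Lengths are in mm, angles in degrees, forces in N, time in s.
With the tool pointing down it reaches from about 400 to 850 mm from the base axis. Payload 10.4 kg.
Tool frame: the origin (TCP) lies midway between the tips of the shut fingers; the grasp point (between the pads) lies 19 mm behind it; z points along the fingers, y is the line along which they close (so a half turn about z gives the same grasp; the last joint's range is limited). The gripper opens to 85 mm and grips with 20 to 120 N. Pads are 22 mm wide; open, the fingers measure 114 mm over their backs; the gripper's body (76 mm by 85 mm) begins 54 mm behind the grasp point. The pads swing forward as they close: fully open they stand 13 mm farther back than shut.
Start: joints at [71.07, 19.034, -3.707, 83.658, 1.238, 77.344, -5.071], TCP at [189.373, -595.642, 231.338] pointing down, gripper open.
Joint ranges: [-148.97, 148.97], [-28.65, 121.19], [-84.17, 76.75], [9.2, 138.47], [-72.65, 252.65], [3.7, 117.97], [-149.18, 149.18]. Speed limits (degrees/s): [127.2, 127.2, 159.86, 159.86, 180, 180, 180].

### API

Orientations are given as a 3x3 rotation matrix whose columns are the frame's x, y, z axes.
In Python, from rig import r, capture gives the robot as it stands (r), with the cameras as plain functions.
- The arm moves only by the shell command python3 jog.py [OPENING], which reads ROWS from standard input. ROWS is a JSON list of rows, 1 to 8 of them, each of 6 numbers: dx, dy, dz in mm, then a rotation vector rx, ry, rz in degrees; each row is the pose to reach, as a shift and turn from the pose commanded when the command began, along the tool's axes at that moment; what a row does not reach only later rows make up. A row lasts 1/12 s, in which the tool goes at most 41.7 mm and 7.16 degrees, less where a joint would pass 70% of its speed; a pose out of reach is approached as far as the arm can. OPENING is the finger opening in mm, set as the command begins (- or left out keeps the last). The fingers move at their own pace and stop on an object; the grip force is fixed at half the most. Time passes only in rows, so rows that do not move let the fingers close. It prints the time, the measured TCP pose, the force, the opening and the grip force at its end. Input that does not fit is refused with a message, and nothing moves.
- r.get_state(): the state, without advancing time (a new reading comes with each control period).
- capture(name): name is "side" or "top"; returns a dict with "pixels" (480x640x3 uint8, red, green, blue), "intrinsics" (3x3 intrinsics, pixels), "view" (4x4, takes a point from world to camera coordinates). Camera axes: x right, y down, z forward; pixel columns grow to the right and rows downward; lengths in mm; the calibration is good to about 2 mm. A picture is of the moment at which its call begins. There is no depth.
- r.sign_off(): hands the job in; it is judged then, once.
The state is a dict: "time_s": time; "joint_pos": joint angles; "qvel": joint speeds; "effort": joint torques, N m; "eef_pos": TCP position; "tcp_rot": TCP orientation; "force": force on the tool from outside, world axes, zero at the start; "torque": the same for the moment, N m; "opening": finger opening in mm; "gripper_force": force on a finger pad.
Only numpy, scipy, OpenCV 4.12 (cv2) and the standard library are available. Lean on these libraries where they do the work, as an engineer would, in place of code of your own. Each camera call takes 0.05 s, during which the arm holds its last target. There are 200 camera calls.

## Working session

There is one attempt and no reset: what is moved stays moved. The work goes in short steps, Python scripts to look and compute and a shell command to move; the robot and the scene stay as the last step left them, time stands still between calls to the robot, and variables do not carry over. Pictures are saved under pics/ and viewed, at most 10 in all, crops included, and the job is handed in when it is done.

```bash
ls; mkdir -p pics
python3 - <<'E'
from rig import r, capture
import cv2,numpy as np
for n in("side","top"):
    c=capture(n); cv2.imwrite(f"pics/{n}0.png",c["pixels"][:,:,::-1]); print(n,c["intrinsics"].tolist(),np.round(c["view"],4).tolist())
s=r.get_state(); print(s["time_s"],s["eef_pos"],s["tcp_rot"],s["opening"],s["force"])
E
```

```text
jog.py
pics
rig.py
side [[434.34229255864125, 0.0, 318.66720285272305], [0.0, 434.34229255864125, 238.3987086300537], [0.0, 0.0, 1.0]] [[-0.9186, -0.3947, 0.0203, 466.4445], [-0.2983, 0.6585, -0.6909, 226.4353], [0.2594, -0.6407, -0.7227, 904.4604], [0.0, 0.0, 0.0, 1.0]]
top [[485.02342753078983, 0.0, 313.71430156330575], [0.0, 485.02342753078983, 245.57198247011934], [0.0, 0.0, 1.0]] [[-0.0167, -0.9998, -0.012, 56.6069], [-0.9922, 0.0181, -0.1236, 543.4818], [0.1238, 0.0099, -0.9923, 967.8444], [0.0, 0.0, 0.0, 1.0]]
0.1 [ 189.27958919 -595.29236171  230.59733396] [[ 9.52987324e-01  3.03009861e-01 -4.29256018e-04]
 [ 3.03010162e-01 -9.52986547e-01  1.21746507e-03]
 [-4.01712884e-05 -1.29029772e-03 -9.99999167e-01]] 85.5537787284063 [-0.28062989 -0.23007101  0.51953239]
```

View pics/side0.png

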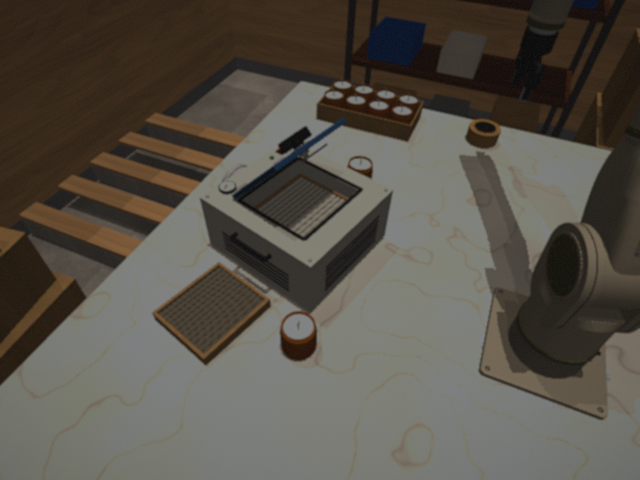

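View pics/top0.png

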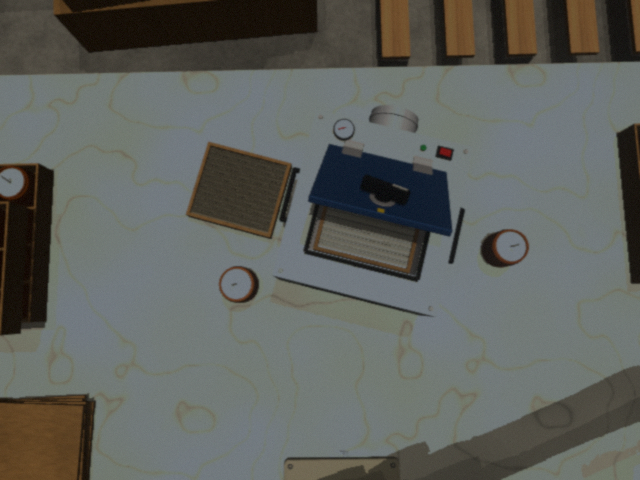

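Side view: the hatch is part open, with its free edge at about (237,193)–(345,121), and the deck corners are near (305,238) and (392,190). Top view: the hatch's free edge runs (310,203)–(450,233), the knob is near (385,190), the deck's front rim runs (275,277)–(432,316), and the candles are at (238,284) and (509,247). I'll take enlarged crops to pick points.

Run:
```python
import cv2
a=cv2.imread("pics/top0.png")[95:325,265:475]; cv2.imwrite("pics/topc.png",cv2.convertScaleAbs(cv2.resize(a,None,fx=2.6,fy=2.6,interpolation=2),alpha=1.5))
a=cv2.imread("pics/side0.png")[110:310,190:400]; cv2.imwrite("pics/sidec.png",cv2.convertScaleAbs(cv2.resize(a,None,fx=3,fy=3,interpolation=2),alpha=1.8))
```

```text
(no output)
```

View pics/topc.png

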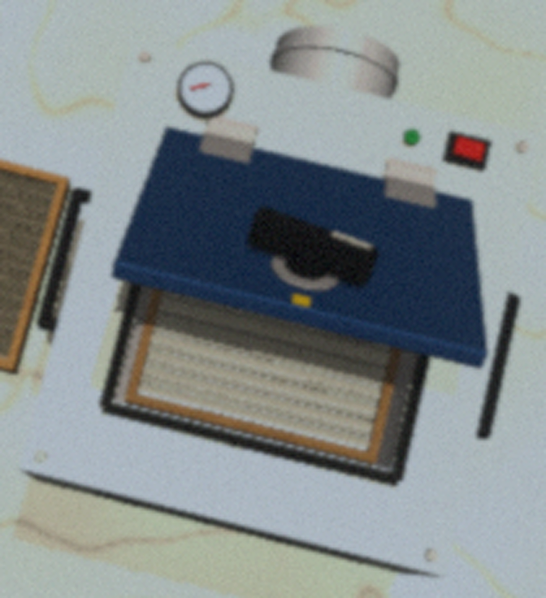

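View pics/sidec.png

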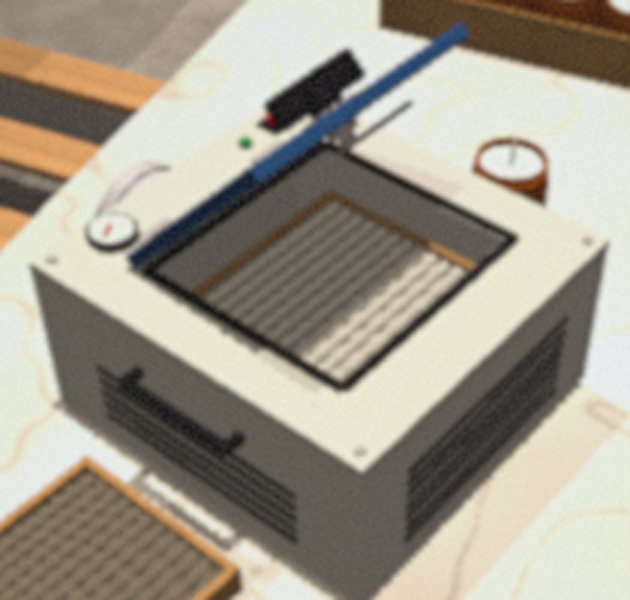

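```bash
cat > h.py <<'E'
import numpy as np
from scipy.optimize import least_squares
K={"top":np.array([[485.02342753,0,313.7143],[0,485.02342753,245.57198],[0,0,1]]),"side":np.array([[434.34229,0,318.6672],[0,434.34229,238.39871],[0,0,1]])}
V={"side":np.array([[-0.9186,-0.3947,0.0203,466.4445],[-0.2983,0.6585,-0.6909,226.4353],[0.2594,-0.6407,-0.7227,904.4604]]),"top":np.array([[-0.0167,-0.9998,-0.012,56.6069],[-0.9922,0.0181,-0.1236,543.4818],[0.1238,0.0099,-0.9923,967.8444]])}
def proj(n,p):
    q=K[n]@(V[n][:,:3]@p+V[n][:,3]); return q[:2]/q[2]
def world(m,p):
    c,s=np.cos(m[2]),np.sin(m[2]); return np.array([m[0]+c*p[0]-s*p[1],m[1]+s*p[0]+c*p[1],p[2]])
def hatch(th,d,y,n): # d from hinge along hatch, n above underside, extractor frame
    c,s=np.cos(th),np.sin(th); return np.array([90-d*c+n*s,y,163+d*s+n*c])
E
cat > fit.py <<'E'
from h import *
T=lambda u,v:(265+u/2.6,95+v/2.6); S=lambda u,v:(190+u/3,110+v/3)
def obs(m):
    th=m[3]; dz=m[4]; D=lambda x,y:np.array([x,y,160+dz]); H=lambda d,y,n:hatch(th,d,y,n)+[0,0,dz]
    return [("top",D(-160,150),T(24,473)),("top",D(-160,-150),T(438,575)),("side",D(-160,150),S(360,470)),("side",D(-160,-150),S(605,243)),("side",D(160,150),S(32,265)),
    ("top",H(200,110,12),T(116,264)),("top",H(200,-110,12),T(487,350)),("top",H(200,110,0),T(113,278)),("top",H(200,-110,0),T(483,365)),
    ("side",H(200,-110,6),S(465,30)),("side",H(200,110,6),S(256,172)),("top",H(158,0,30+12),T(312,243))]
f=lambda m:np.concatenate([proj(n,world(m,p))-q for n,p,q in obs(m)])
r=least_squares(f,[560,0,-.25,.8,0],loss="soft_l1",x_scale=[10,10,.1,.1,5]); m=r.x
print(m,"yaw",np.degrees(m[2])); print(np.round(f(m).reshape(-1,2),1).tolist())
for t in(m[3],0): print(t,"edge",world(m,hatch(t,200,0,12)),"knob",world(m,hatch(t,158,0,30)))
# candles top rim white wax ~z 75, filter
for nm,uv,z in(("b",(238,284),70),("a",(511,246),70)):
    k=np.linalg.inv(K["top"])@[*uv,1]; R=V["top"][:,:3]; C=-R.T@V["top"][:,3]; d=R.T@k; print(nm,C+d*(z-C[2])/d[2])
E
python3 fit.py
```

```text
[ 5.91488569e+02 -6.58727934e+01 -2.58382896e-01  8.33115549e-01
 -5.27426505e+00] yaw -14.804249434225726
[[-1.1, -0.8], [3.0, 0.3], [1.3, 1.2], [0.8, -0.7], [-1.0, 0.2], [-0.2, -0.8], [0.8, 0.4], [-0.4, 0.6], [-0.3, 1.2], [-0.5, 0.1], [-0.6, 1.8], [2.3, -5.9]]
0.8331155491946753 edge [557.03714952 -56.76760218 319.07696011] knob [597.22588659 -67.38911333 300.10200521]
0 edge [485.1400805  -37.76587244 175.        ] knob [525.745867   -48.49760589 193.        ]
b [466.15883795 197.55896049  70.        ]
a [ 531.95382125 -344.04747021   70.        ]
```

```bash
sed -i 's/T(312,243)/T(312,230)/' fit.py; python3 fit.py; sed 's/f=lambda m:/f=lambda m:(lambda m:/; ' fit.py >/dev/null
cat > go.py <<'E'
# usage: go.py x y z yaw(deg of tool x axis): prints shift/turn in tool axes, tool pointing down
import sys,numpy as np
from scipy.spatial.transform import Rotation as Ro
from rig import r, capture
s=r.get_state(); x,y,z,a=map(float,sys.argv[1:5]); a=np.radians(a); c,q=np.cos(a),np.sin(a)
T=np.array([[c,q,0],[q,-c,0],[0,0,-1]]); R=np.array(s["tcp_rot"])
print("d",np.round(R.T@(np.array([x,y,z])-s["eef_pos"]),1),"rv",np.round(np.degrees(Ro.from_matrix(R.T@T).as_rotvec()),1),"pos",np.round(s["eef_pos"],1),"F",np.round(s["force"],1),"t",round(s["time_s"],2),"j",np.round(s["joint_pos"],0))
E
python3 - <<'E'
from h import *
m=[591.5,-66,-.258]
for t in np.arange(.85,-.01,-.1): print(round(t,2),np.round(world(m,hatch(t,192,60,12)),0))
E
python3 go.py 575 0 370 75.2
```

```text
[ 5.91528815e+02 -6.58521189e+01 -2.58330069e-01  8.33629218e-01
 -5.26483053e+00] yaw -14.801222700057405
[[-1.1, -0.8], [3.0, 0.2], [1.3, 1.2], [0.7, -0.7], [-1.0, 0.2], [-0.2, -0.9], [0.9, 0.3], [-0.4, 0.5], [-0.3, 1.1], [-0.6, 0.0], [-0.7, 1.7], [2.3, -1.0]]
0.8336292179702408 edge [557.1544419  -56.76923312 319.14147394] knob [597.33431129 -67.38612983 300.14516904]
0 edge [485.17884158 -37.75081602 175.        ] knob [525.78519494 -48.4804044  193.        ]
b [466.15883795 197.55896049  70.        ]
a [ 531.95382125 -344.04747021   70.        ]
0.85 [580.  -1. 315.]
0.75 [566.   3. 303.]
0.65 [553.   6. 289.]
0.55 [542.   9. 274.]
0.45 [532.  12. 257.]
0.35 [523.  14. 240.]
0.25 [517.  16. 222.]
0.15 [512.  17. 204.]
0.05 [509.  18. 185.]
d [ 548.  -450.6 -138.8] rv [ -0.1  -0.  -57.6] pos [ 189.3 -595.3  230.6] F [-0.3 -0.2  0.5] t 0.1 j [71. 19. -4. 84.  1. 77. -5.]
```

```bash
echo '[[0, 0, -40, 0, 0, 0], [0, 0, -80, 0, 0, 0], [0, 0, -120, 0, 0, 0], [0, 0, -140, 0, 0, -4], [30, -25, -140, 0, 0, -8], [60, -50, -140, 0, 0, -12], [90, -74, -140, 0, 0, -16], [120, -99, -140, 0, 0, -20]]' | python3 jog.py 0; python3 go.py 575 0 370 75.2
```

```text
time_s: 0.77
eef_pos: [274.3, -463.3, 370.9]
tcp_rot: [[0.79, 0.613, -0.0], [0.613, -0.79, 0.0], [-0.0, -0.0, -1.0]]
force: [0.9, -1.1, 0.1]
opening: -0.0
gripper_force: 0.0
d [ 521.6 -181.7    0.9] rv [ -0.   -0.  -37.4] pos [ 274.3 -463.3  370.9] F [ 0.9 -1.1  0.1] t 0.77 j [ 64.   6. -11.  82.   1.  91.   1.]
```

```bash
echo '[[36, -13, 0, 0, 0, -3], [72, -25, 0, 0, 0, -6], [108, -38, 0, 0, 0, -9], [144, -50, 0, 0, 0, -12], [180, -63, 0, 0, 0, -15], [216, -75, 0, 0, 0, -18], [252, -88, 0, 0, 0, -21], [288, -100, 0, 0, 0, -24]]' | python3 jog.py; python3 go.py 575 0 370 75.2
```

```text
time_s: 1.43
eef_pos: [441.2, -208.0, 371.3]
tcp_rot: [[0.473, 0.881, -0.0], [0.881, -0.473, -0.0], [-0.0, -0.0, -1.0]]
force: [0.1, -1.7, -0.1]
opening: 0.1
gripper_force: 0.0
d [246.5  19.5   1.2] rv [ -0.    0.  -13.4] pos [ 441.2 -208.   371.3] F [ 0.1 -1.7 -0.1] t 1.43 j [ 47.   1. -27.  88.   0.  91.  -8.]
```

```bash
echo '[[35, 3, 0, 0, 0, -2], [70, 6, 0, 0, 0, -4], [105, 9, 0, 0, 0, -6], [140, 12, 0, 0, 0, -8], [175, 15, 0, 0, 0, -10], [210, 18, 0, 0, 0, -12], [246, 20, 1, 0, 0, -13], [246, 20, 1, 0, 0, -13]]' | python3 jog.py; python3 go.py 578 0 330 75.2
```

```text
time_s: 2.1
eef_pos: [576.4, 4.4, 368.9]
tcp_rot: [[0.256, 0.967, -0.002], [0.967, -0.256, 0.004], [0.003, -0.002, -1.0]]
force: [0.8, 1.6, -0.2]
opening: 0.3
gripper_force: 0.0
d [-4.   2.8 38.9] rv [-0.1 -0.2 -0. ] pos [576.4   4.4 368.9] F [ 0.8  1.6 -0.2] t 2.1 j [ 27.  15. -40.  76.   9.  93. -26.]
```

```bash
echo '[[0, 0, 25, 0, 0, 0], [0, 0, 45, 0, 0, 0], [-2, -3, 60, 0, 0, 0], [-2, -16, 73, 0, 0, 0], [-2, -29, 88, 0, 0, 0], [-2, -40, 103, 0, 0, 0], [-2, -49, 120, 0, 0, 0], [-2, -49, 120, 0, 0, 0]]' | python3 jog.py; python3 go.py 509 18 178 75.2
```

```text
time_s: 2.77
eef_pos: [524.9, 8.3, 247.5]
tcp_rot: [[0.264, 0.964, -0.004], [0.964, -0.264, -0.001], [-0.002, -0.004, -1.0]]
force: [-0.1, -0.4, -0.7]
opening: -0.0
gripper_force: 0.0
d [  5.3 -17.6  69.6] rv [-0.2  0.1 -0.5] pos [524.9   8.3 247.5] F [-0.1 -0.4 -0.7] t 2.77 j [ 31.  10. -41.  95.   6.  78. -26.]
```

Run:
```python
from rig import r, capture
import cv2,numpy as np
a=capture("top")["pixels"][95:325,240:480,::-1]; b=capture("side")["pixels"][60:290,190:400,::-1]
cv2.imwrite("pics/p5.png",cv2.convertScaleAbs(cv2.resize(np.hstack([a,b]),(788,403)),alpha=1.6))
```

```text
(no output)
```

View pics/p5.png

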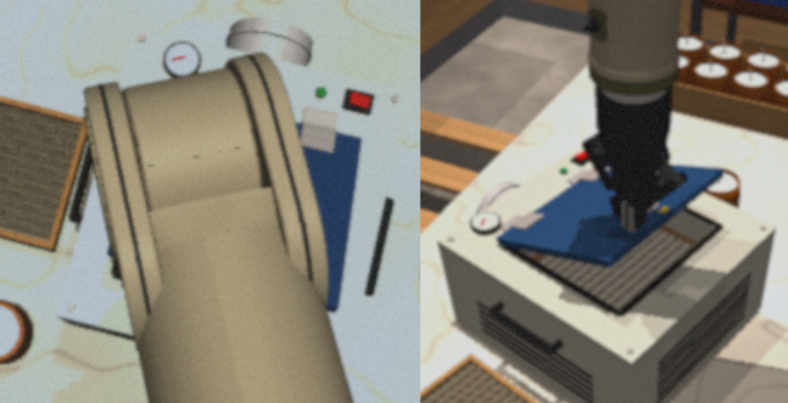

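The hatch has come down under the fingertips, which sit at about (630,215) on its edge, left of the yellow mark at (665,210). Next I'll press it the rest of the way.

```bash
echo '[[2, -7, 16, 0, 0, 0], [4, -12, 34, 0, 0, 0], [5, -16, 50, 0, 0, 0], [5, -17, 60, 0, 0, 0], [5, -18, 65, 0, 0, 0], [5, -18, 68, 0, 0, 0], [5, -18, 70, 0, 0, 0], [5, -18, 72, 0, 0, 0]]' | python3 jog.py; python3 go.py 509 18 173 75.2
```

```text
time_s: 3.53
eef_pos: [512.0, 17.7, 178.9]
tcp_rot: [[0.265, 0.964, 0.001], [0.964, -0.265, 0.0], [0.0, 0.001, -1.0]]
force: [-0.4, -0.3, 1.0]
opening: 0.3
gripper_force: 0.6
d [-0.5 -3.   5.9] rv [ 0.  -0.  -0.6] pos [512.   17.7 178.9] F [-0.4 -0.3  1. ] t 3.53 j [ 30.  11. -41. 103.   7.  69. -28.]
```

```bash
echo '[[0, 0, 2, 0, 0, 0], [0, 0, 4, 0, 0, 0], [0, 0, 6, 0, 0, 0], [0, 0, 6, 0, 0, 0]]' | python3 jog.py; echo '[[0, 0, 2, 0, 0, 0], [0, 0, 4, 0, 0, 0], [0, 0, 4, 0, 0, 0], [0, 0, 4, 0, 0, 0]]' | python3 jog.py
```

```text
time_s: 3.87
eef_pos: [511.9, 17.8, 174.9]
tcp_rot: [[0.265, 0.964, 0.001], [0.964, -0.265, -0.001], [-0.001, 0.002, -1.0]]
force: [-11.7, -1.4, 26.7]
opening: -0.3
gripper_force: 13.0
time_s: 4.2
eef_pos: [512.2, 17.8, 174.6]
tcp_rot: [[0.265, 0.964, 0.003], [0.964, -0.265, -0.003], [-0.002, 0.003, -1.0]]
force: [-28.9, -2.7, 64.3]
opening: 0.0
gripper_force: 32.1
```

```bash
echo '[[0, 0, -20, 0, 0, 0], [0, 0, -50, 0, 0, 0], [0, -20, -85, 0, 0, 0], [0, -55, -100, 0, 0, 0], [0, -90, -100, 0, 0, 0], [0, -110, -100, 0, 0, 0], [0, -110, -100, 0, 0, 0]]' | python3 jog.py 85; python3 go.py 526 -48.5 230 75.2
python3 - <<'E'
from rig import r, capture
import cv2,numpy as np
b=capture("side")["pixels"]; cv2.imwrite("pics/side6.png",b[:,:,::-1]); cv2.imwrite("pics/p6.png",cv2.convertScaleAbs(cv2.resize(b[110:260,200:400,::-1],None,fx=4,fy=4,interpolation=2),alpha=1.8))
cv2.imwrite("pics/top6.png",capture("top")["pixels"][:,:,::-1])
E
```

```text
time_s: 4.78
eef_pos: [403.1, 48.0, 269.1]
tcp_rot: [[0.264, 0.965, 0.002], [0.965, -0.264, -0.003], [-0.002, 0.002, -1.0]]
force: [1.1, -0.1, 1.1]
opening: 83.3
gripper_force: 0.0
d [-60.6 143.9  39.6] rv [ 0.1  0.1 -0.5] pos [403.1  48.  269.1] F [ 1.1 -0.1  1.1] t 4.78 j [ 34. -10. -41. 109.  -7.  79. -21.]
```

View pics/p6.png

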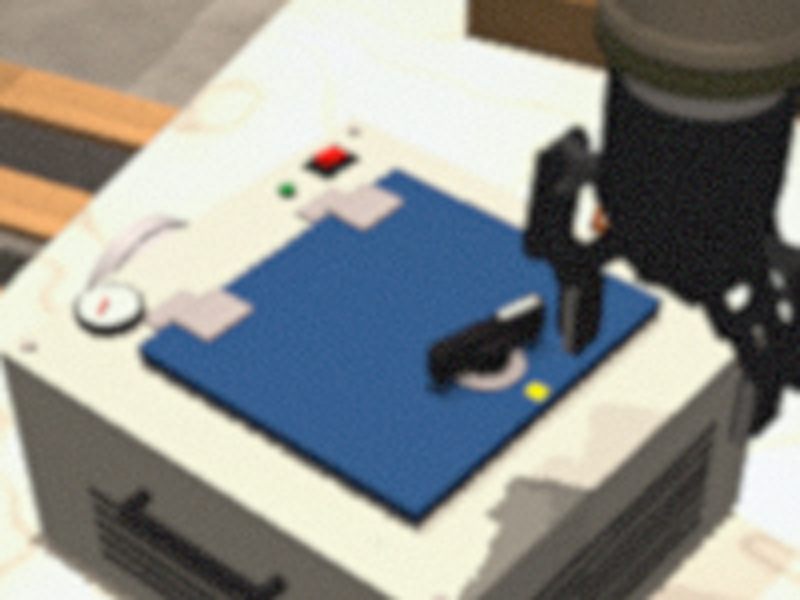

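Side view: the hatch lies flat. The wing's top face runs from about (432,347) to (540,298, the white end), and the yellow mark is at (537,391). I'll work out the wing's angle from this.

Run:
```python
from h import *
m=[591.5,-65.9,-.2583]
def ray(n,uv,z):
    k=np.linalg.inv(K[n])@[*uv,1]; R=V[n][:,:3]; C=-R.T@V[n][:,3]; d=R.T@k; return C+d*(z-C[2])/d[2]
def ext(p): d=p[:2]-m[:2]; c,s=np.cos(m[2]),np.sin(m[2]); return np.round([c*d[0]+s*d[1],-s*d[0]+c*d[1]],1)
for nm,uv,z in(("wingL",(438,343),205),("wingR",(537,300),205),("edgeL",(418,513),175),("edgeR",(657,300),175),("yellow",(537,391),175)):
    p=ray("side",(200+uv[0]/4,110+uv[1]/4),z); print(nm,np.round(p,1),ext(p))
th=.8336 # initial: wing from top view, project for several angles
for w in(0,.1,.2,.3):
    print(w,[np.round((proj("top",world(m,hatch(th,158+s*38*np.sin(w),-s*38*np.cos(w),42)-[0,0,5]))-[265,95])*2.6).tolist() for s in(-1,1)])
```

```text
wingL [541.4 -19.1 205. ] [-60.4  32.5]
wingR [507.4 -73.5 205. ] [-79.3 -28.8]
edgeL [511.8  71.1 175. ] [-112.   112.1]
edgeR [ 457.9 -136.6  175. ] [-111.1 -102.5]
yellow [491.4 -37.3 175. ] [-104.1    2.1]
0 [[255.0, 213.0], [381.0, 242.0]]
0.1 [[256.0, 210.0], [381.0, 245.0]]
0.2 [[257.0, 207.0], [380.0, 248.0]]
0.3 [[259.0, 205.0], [378.0, 251.0]]
```

```bash
python3 go.py 525 -47 225 60; echo '[[-8, 30, 0, 0, 0, 3], [-20, 60, 0, 0, 0, 6], [-33, 90, 0, 0, 0, 9], [-45, 110, 8, 0, 0, 11], [-55, 130, 20, 0, 0, 13], [-60, 142, 32, 0, 0, 15], [-60, 142, 44, 0, 0, 15], [-60, 142, 44, 0, 0, 15]]' | python3 jog.py 85;  python3 go.py 525 -47 180 60
```

```text
d [-58.5 140.   44.3] rv [ 0.1  0.1 14.6] pos [405.4  46.6 268.8] F [-0.6 -0.7  1.2] t 4.88 j [ 34. -10. -41. 108.  -7.  79. -21.]
time_s: 5.55
eef_pos: [525.7, -48.9, 221.0]
tcp_rot: [[0.506, 0.863, -0.005], [0.863, -0.506, 0.002], [-0.0, -0.005, -1.0]]
force: [-0.8, -0.5, 0.5]
opening: 84.9
gripper_force: 0.0
d [ 1.3 -1.4 41. ] rv [-0.3  0.  -0.4] pos [525.7 -48.9 221. ] F [-0.8 -0.5  0.5] t 5.55 j [ 35.  11. -39.  97.   7.  75. -35.]
```

```bash
echo '[[1, -1, 12, 0, 0, 0], [1, -1, 22, 0, 0, 0], [1, -1, 32, 0, 0, 0], [1, -1, 40, 0, 0, 0], [1, -1, 40, 0, 0, 0]]' | python3 jog.py; echo '[[0, 0, 0, 0, 0, 0], [0, 0, 0, 0, 0, 0], [0, 0, 0, 0, 0, 0], [0, 0, 0, 0, 0, 0], [0, 0, 0, 0, 0, 0], [0, 0, 0, 0, 0, 0], [0, 0, 0, 0, 0, 0], [0, 0, 0, 0, 0, 0]]' | python3 jog.py 0; python3 go.py 525 -47 180 60
```

```text
time_s: 5.97
eef_pos: [525.0, -47.1, 182.6]
tcp_rot: [[0.505, 0.863, -0.002], [0.863, -0.505, -0.0], [-0.001, -0.002, -1.0]]
force: [0.8, 0.1, 0.4]
opening: 84.6
gripper_force: 0.0
time_s: 6.63
eef_pos: [525.7, -46.9, 185.0]
tcp_rot: [[0.505, 0.863, -0.001], [0.863, -0.505, -0.0], [-0.0, -0.0, -1.0]]
force: [-4.9, 1.5, 7.5]
opening: 24.1
gripper_force: 58.4
d [-0.4 -0.5  5. ] rv [-0.   0.  -0.4] pos [525.7 -46.9 185. ] F [-4.9  1.5  7.5] t 6.63 j [ 35.  12. -39. 100.   8.  70. -36.]
```

```bash
echo '[[0, 0, 0, 0, 0, 5], [0, 0, 0, 0, 0, 10], [0, 0, 0, 0, 0, 15], [0, 0, 0, 0, 0, 20], [0, 0, 0, 0, 0, 25], [0, 0, 0, 0, 0, 30], [0, 0, 0, 0, 0, 35], [0, 0, 0, 0, 0, 38]]' | python3 jog.py; python3 go.py 525 -47 180 -15; python3 -c "
from rig import r, capture;print(r.get_state()['torque'])"
python3 - <<'E'
from rig import r, capture
import cv2
b=capture("side")["pixels"]; cv2.imwrite("pics/p7.png",cv2.convertScaleAbs(cv2.resize(b[110:260,200:400,::-1],None,fx=4,fy=4,interpolation=2),alpha=1.8))
E
```

```text
time_s: 7.3
eef_pos: [525.5, -46.8, 185.1]
tcp_rot: [[0.931, 0.365, -0.001], [0.365, -0.931, -0.0], [-0.001, -0.0, -1.0]]
force: [-6.4, 2.6, 7.8]
opening: 24.3
gripper_force: 58.5
d [-0.6  0.   5.1] rv [ 0.   0.  36.4] pos [525.5 -46.8 185.1] F [-6.4  2.6  7.8] t 7.3 j [ 31.  12. -35. 100.   7.  70. -74.]
[0.38249035 1.36725612 0.15538129]
```

View pics/p7.png

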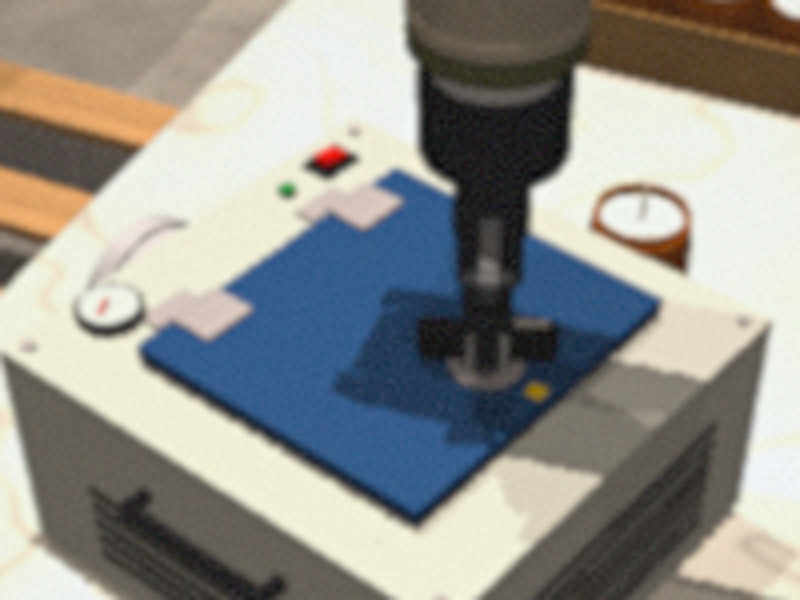

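The wing has turned with the gripper and now runs from (420,338) to (555,338). The moment of 0.155 N m matches the knob's stiffness. I'll carry on to the stop.

```bash
echo '[[0, 0, 0, 0, 0, 5], [0, 0, 0, 0, 0, 10], [0, 0, 0, 0, 0, 15], [0, 0, 0, 0, 0, 20], [0, 0, 0, 0, 0, 25], [0, 0, 0, 0, 0, 30], [0, 0, 0, 0, 0, 33], [0, 0, 0, 0, 0, 33]]' | python3 jog.py;python3 -c "
from rig import r, capture;print(r.get_state()['torque'])"; echo '[[0, 0, 0, 0, 0, 2], [0, 0, 0, 0, 0, 4], [0, 0, 0, 0, 0, 6], [0, 0, 0, 0, 0, 6]]' | python3 jog.py; python3 go.py 525 -47 180 -15; python3 -c "
from rig import r, capture;print(r.get_state()['torque'])"
```

```text
time_s: 8.02
eef_pos: [525.5, -46.6, 185.1]
tcp_rot: [[0.98, -0.2, -0.001], [-0.2, -0.98, 0.0], [-0.001, 0.0, -1.0]]
force: [-6.2, 2.6, 8.0]
opening: 24.4
gripper_force: 58.6
[ 0.42505203  1.37193081 -0.03548335]
time_s: 8.35
eef_pos: [525.5, -46.6, 185.0]
tcp_rot: [[0.954, -0.3, -0.001], [-0.3, -0.954, 0.0], [-0.001, 0.0, -1.0]]
force: [-6.1, 1.0, 7.6]
opening: 24.2
gripper_force: 58.6
d [-0.4  0.6  5. ] rv [ 0.   0.  -2.4] pos [525.5 -46.6 185. ] F [-6.1  1.   7.6] t 8.35 j [  28.   11.  -31.  101.    6.   70. -112.]
[0.43101906 1.38904457 0.21960383]
```

```bash
for i in 1; do echo '[[0, 0, 0, 0, 0, 2], [0, 0, 0, 0, 0, 4], [0, 0, 0, 0, 0, 4]]' | python3 jog.py; python3 -c "
from rig import r, capture;s=r.get_state();print(s['torque'],s['joint_pos'][6])"; echo '[[0, 0, 0, 0, 0, 2], [0, 0, 0, 0, 0, 4], [0, 0, 0, 0, 0, 4]]' | python3 jog.py;  python3 -c "
from rig import r, capture;s=r.get_state();print(s['torque'],s['joint_pos'][6])"; done
```

```text
time_s: 8.6
eef_pos: [527.0, -47.2, 185.1]
tcp_rot: [[0.931, -0.366, 0.003], [-0.366, -0.931, -0.0], [0.003, -0.001, -1.0]]
force: [3.9, 0.4, 1.3]
opening: 24.4
gripper_force: 60.4
[-0.09457154 -0.87574067 -0.19454721] -115.88268974067441
time_s: 8.85
eef_pos: [527.0, -47.3, 185.1]
tcp_rot: [[0.904, -0.428, 0.003], [-0.428, -0.904, -0.0], [0.002, -0.001, -1.0]]
force: [3.4, -1.2, 3.2]
opening: 23.9
gripper_force: 60.5
[-0.26217615 -0.93259438  0.41784617] -119.72356156035258
```

```bash
echo '[[0, 0, 0, 0, 0, 0], [0, 0, 0, 0, 0, 0], [0, 0, 0, 0, 0, 0], [0, 0, 0, 0, 0, 0], [0, 0, -10, 0, 0, 0], [0, 0, -35, 0, 0, 0], [0, 0, -65, 0, 0, 0], [0, 0, -90, 0, 0, 0]]' | python3 jog.py 85; echo '[[-30, 0, 0, 0, 0, 0], [-65, 0, 0, 0, 0, 0], [-100, 0, 0, 0, 0, 0], [-130, 0, 0, 0, 0, 0], [-150, 0, 0, 0, 0, 0], [-150, 0, 0, 0, 0, 0]]' | python3 jog.py
python3 - <<'E'
from rig import r, capture
import cv2
b=capture("side")["pixels"]; cv2.imwrite("pics/p8.png",cv2.convertScaleAbs(cv2.resize(b[110:260,200:400,::-1],None,fx=4,fy=4,interpolation=2),alpha=1.8))
E
```

```text
time_s: 9.52
eef_pos: [525.9, -47.1, 276.7]
tcp_rot: [[0.904, -0.428, 0.0], [-0.428, -0.904, -0.0], [0.0, -0.0, -1.0]]
force: [1.4, 0.1, 0.0]
opening: 85.0
gripper_force: 0.0
time_s: 10.02
eef_pos: [388.1, 18.8, 275.4]
tcp_rot: [[0.905, -0.426, 0.001], [-0.426, -0.905, -0.002], [0.002, 0.001, -1.0]]
force: [0.5, -0.0, 0.4]
opening: 84.7
gripper_force: 0.0
```

View pics/p8.png

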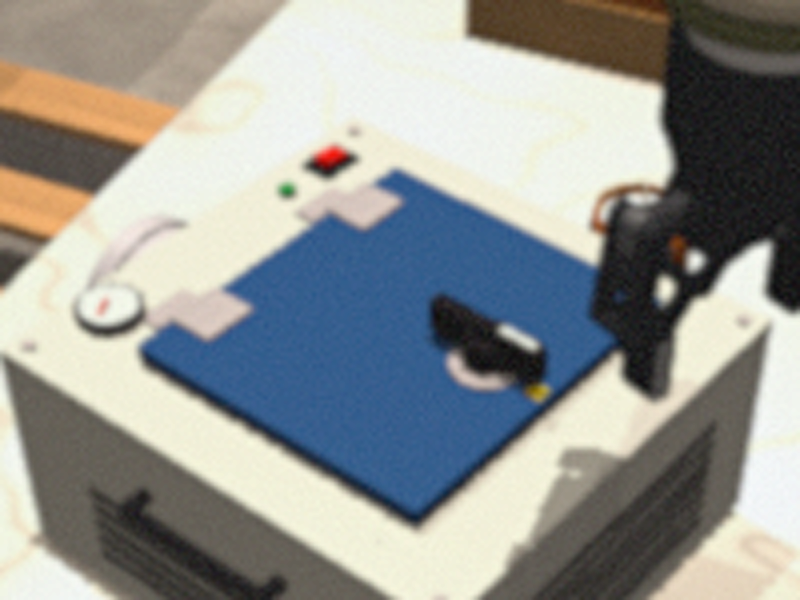

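The wing is now nearly square to the edge, with its top face from about (440,297) to (545,348) and the white end over the yellow mark. I'll check the angle numerically.

Run:
```python
from h import *
from rig import r, capture
m=[591.5,-65.9,-.2583]
for w in(1.2,1.3,1.4,1.5,1.571,1.65):
    print(w,[np.round((proj("side",world(m,np.array([-68-s*38*np.sin(w)+a*6*np.cos(w),-s*38*np.cos(w)-a*6*np.sin(w)*-1,z])))-[200,110])*4).tolist() for z in(205,181) for s in(-1,1) for a in(0,)])
import cv2
b=capture("side")["pixels"][172:212,295:350,::-1]
cv2.imwrite("pics/p9.png",cv2.convertScaleAbs(cv2.resize(b,None,fx=14,fy=14,interpolation=2),alpha=2.2))
```

```text
1.2 [[419.0, 304.0], [556.0, 333.0], [420.0, 338.0], [554.0, 367.0]]
1.3 [[422.0, 300.0], [554.0, 337.0], [422.0, 334.0], [552.0, 371.0]]
1.4 [[425.0, 295.0], [551.0, 341.0], [425.0, 330.0], [549.0, 375.0]]
1.5 [[429.0, 292.0], [548.0, 345.0], [429.0, 326.0], [546.0, 379.0]]
1.571 [[432.0, 289.0], [545.0, 348.0], [432.0, 323.0], [543.0, 382.0]]
1.65 [[436.0, 287.0], [541.0, 351.0], [435.0, 321.0], [539.0, 385.0]]
```

View pics/p9.png

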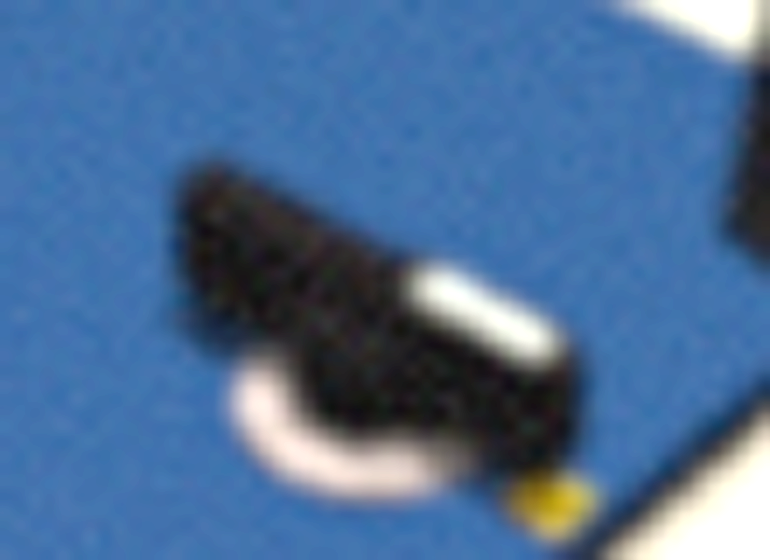

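The angle measures about 1.55 to 1.57. As insurance I'll push the white half sideways with shut fingers and feel whether it's at the stop.

```bash
python3 go.py 486.5 -80 186 -14.8
```

```text
d [128.2  46.6  89.5] rv [  0.   -0.1 -10.5] pos [390.4  17.1 275.2] F [ 0.4 -0.4 -0.2] t 10.12 j [  28.  -12.  -31.  110.   -6.   80. -117.]
```

```bash
echo '[[25, 10, 0, 0, 0, -2], [55, 20, 0, 0, 0, -4], [85, 30, 0, 0, 0, -6], [110, 40, 0, 0, 0, -8], [128, 47, 0, 0, 0, -10.5], [128, 47, 20, 0, 0, -10.5], [128, 47, 45, 0, 0, -10.5], [128, 47, 45, 0, 0, -10.5]]' | python3 jog.py 0;  python3 go.py 486.5 -80 186 -14.8; python3 -c "
from rig import r, capture;print(r.get_state()['opening'])"
```

```text
time_s: 10.78
eef_pos: [484.6, -80.9, 224.9]
tcp_rot: [[0.966, -0.258, -0.007], [-0.258, -0.966, 0.002], [-0.007, -0.0, -1.0]]
force: [-0.7, -0.2, -0.8]
opening: 0.0
gripper_force: 0.0
d [ 1.8 -1.4 38.9] rv [-0.   0.4 -0.1] pos [484.6 -80.9 224.9] F [-0.7 -0.2 -0.8] t 10.78 j [  30.    4.  -27.  102.    2.   74. -102.]
0.013725230928249873
```

```bash
echo '[[0, 0, 15, 0, 0, 0], [0, 0, 30, 0, 0, 0], [0, 0, 40, 0, 0, 0], [0, 0, 40, 0, 0, 0]]' | python3 jog.py; echo '[[0, -6, 0, 0, 0, 0], [0, -12, 0, 0, 0, 0], [0, -16, 0, 0, 0, 0], [0, -18, 0, 0, 0, 0], [0, -20, 0, 0, 0, 0], [0, -22, 0, 0, 0, 0], [0, -22, 0, 0, 0, 0]]' | python3 jog.py; python3 go.py 486.5 -80 186 -14.8
```

```text
time_s: 11.12
eef_pos: [485.4, -80.4, 188.0]
tcp_rot: [[0.966, -0.257, -0.003], [-0.257, -0.966, 0.001], [-0.003, 0.0, -1.0]]
force: [0.1, -0.4, -0.3]
opening: 0.2
gripper_force: 0.0
time_s: 11.7
eef_pos: [491.8, -58.6, 189.5]
tcp_rot: [[0.967, -0.256, 0.0], [-0.256, -0.967, -0.0], [0.0, -0.0, -1.0]]
force: [0.3, 0.0, -0.1]
opening: 0.2
gripper_force: 0.0
d [ 0.4 22.   3.5] rv [-0. -0. -0.] pos [491.8 -58.6 189.5] F [ 0.3  0.  -0.1] t 11.7 j [  28.    6.  -28.  105.    3.   70. -106.]
```

```bash
echo '[[0, -1.5, 0, 0, 0, 0], [0, -3, 0, 0, 0, 0], [0, -4.5, 0, 0, 0, 0], [0, -5, 0, 0, 0, 0]]' | python3 jog.py; echo '[[0, -1, 0, 0, 0, 0], [0, -2, 0, 0, 0, 0], [0, -3, 0, 0, 0, 0], [0, -3, 0, 0, 0, 0]]' | python3 jog.py
```

```text
time_s: 12.03
eef_pos: [492.1, -57.2, 189.3]
tcp_rot: [[0.966, -0.259, -0.002], [-0.259, -0.966, -0.004], [-0.001, 0.004, -1.0]]
force: [-5.9, -10.9, 4.1]
opening: 0.5
gripper_force: 6.0
time_s: 12.37
eef_pos: [492.2, -56.7, 189.3]
tcp_rot: [[0.965, -0.262, -0.003], [-0.262, -0.965, -0.006], [-0.001, 0.007, -1.0]]
force: [-8.9, -18.1, 6.3]
opening: -0.3
gripper_force: 9.7
```

With about 20 N at a 30 mm radius (0.6 N m against 0.15 to turn it), the wing doesn't move, so it is on its stop. Next I'll back off and clear away.

```bash
echo '[[0, 12, 0, 0, 0, 0], [0, 24, 0, 0, 0, 0], [0, 24, -20, 0, 0, 0], [0, 24, -55, 0, 0, 0], [0, 24, -90, 0, 0, 0], [-30, 24, -100, 0, 0, 0], [-60, 20, -100, 0, 0, 0], [-90, 20, -100, 0, 0, 0]]' | python3 jog.py;  echo '[[-30, 0, 0, 0, 0, 0], [-45, 0, 0, 0, 0, 0], [-45, 0, 0, 0, 0, 0], [-45, 0, 0, 0, 0, 0]]' | python3 jog.py
python3 - <<'E'
from rig import r, capture
import cv2
b=capture("side")["pixels"][90:370,150:430,::-1]; cv2.imwrite("pics/p10.png",cv2.convertScaleAbs(cv2.resize(b,(600,600),interpolation=2),alpha=1.8))
E
```

```text
time_s: 13.03
eef_pos: [401.1, -46.6, 290.0]
tcp_rot: [[0.967, -0.256, 0.002], [-0.256, -0.967, 0.0], [0.001, -0.001, -1.0]]
force: [0.2, -0.4, -0.3]
opening: 0.4
gripper_force: 0.0
time_s: 13.37
eef_pos: [358.0, -36.0, 289.7]
tcp_rot: [[0.966, -0.257, 0.002], [-0.257, -0.966, -0.001], [0.002, 0.001, -1.0]]
force: [1.0, -0.1, -0.2]
opening: 0.1
gripper_force: 0.0
```

View pics/p10.png

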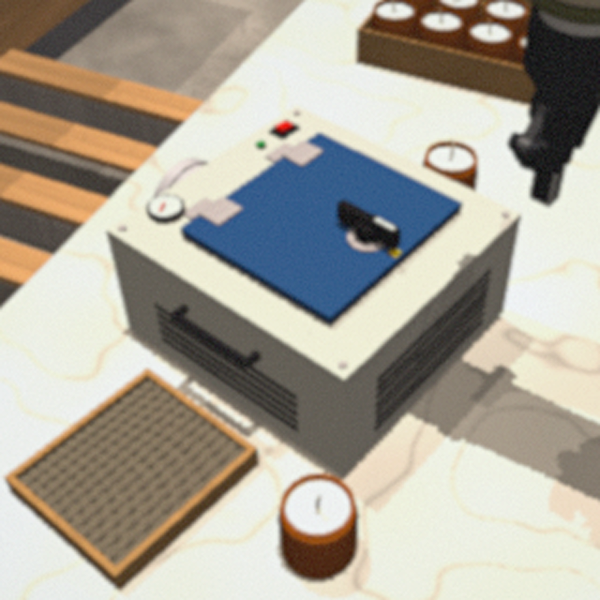

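The hatch is flat. The wing is square to the edge at (368,225), with its white end over the yellow mark (395,252). The candles and the old filter haven't moved, and the arm is clear.

```bash
python3 -c "
from rig import r, capture;print(r.sign_off())"
```

```text
the job is handed in; nothing more can be done
None
```

The hatch is fully shut and the wing knob is locked at its stop (it held against a push of about 20 N); the candles and old filter are where they were, and the job was handed in at about 13.5 s.

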